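# Press a brass blank home in the corner of a drilling jig

### The job

Pick up the oblong brass blank and set it flat on the narrow raised rest of the jig, its long side along the long stop. Push it into the corner until it is flush against both the long stop and the end stop, and finish with the gripper still on it, pressing it firmly against both stops at once while it rests on the rest. Leave the other blanks, the hammer and the pumice where they are.

Things in the scene. Friction and masses are not known exactly. Their poses are not given: they have to be found in the camera images.
- oblong_blank: Solid brass block, 56 (x) x 34 (y) x 40 (z) mm, about 0.64 kg (varies by 15 %), loose, standing on the bench on its 56 x 34 face. Origin: centre of the underside; x along its long side, z up. It is symmetrical: either end may face the end stop. The three brass blanks swap places from run to run; this is the only oblong one. Grip it across the 34 mm width, above the stops' height.
- jig: Fixed drilling jig on the bench at a varying place and yaw: an aluminium base plate 130 (x) x 110 (y) x 12 mm, carrying the rest and the two stops, with four 4 mm high screw heads near its corners. Origin: centre of the plate's underside, on the bench; z up. The jig is open on its -x and -y sides.
- rest: The narrow steel rest, fixed in the middle of the jig: 40 mm along the jig's x, 22 mm along its y, flat top 50 mm above the bench. The blank overhangs it all round. Origin: centre of its underside, 12 mm above the bench; axes as the jig.
- long_stop: Fixed upright steel plate on the jig's +y side, 50 mm long along the jig's x, 10 mm thick; its face towards the rest is at jig y = +17 mm, its top 62 mm above the bench (12 mm above the rest). Origin: centre of its underside, 12 mm above the bench; axes as the jig.
- end_stop: Fixed upright steel plate on the jig's +x side, 30 mm wide along the jig's y, 10 mm thick; its face towards the rest is at jig x = +28 mm, its top 62 mm above the bench (12 mm above the rest). Origin: centre of its underside, 12 mm above the bench; axes as the jig. Above both stops all is free, so that fingers can pass over them. The stops are rigid.
- seat (a point): Point at the centre of the rest's top, 50 mm above the bench, axes as the jig: where the centre of the blank's underside lies when the blank is fully home in the corner. The push home is towards +x and +y of this frame. The rest and stops are polished: brass slides on them with friction about 0.3, which takes part of any push.
- square_blank: Bystander: loose brass block 34 x 34 x 40 mm high. Origin: centre of the underside.
- round_blank: Bystander: loose upright brass cylinder, diameter 38 mm, 40 mm high. Origin: centre of the underside.
- hammer: Bystander: hammer 240 mm long lying on the far side of the bench. Origin on the bench under the middle of it; x along the handle towards the head.
- pumice: Bystander: grey pumice block 85 x 55 x 30 mm on the far side of the bench. Origin: centre of the underside.

How it is judged:
On the way:
1. the oblong blank rests on the raised rest (z of oblong_blank in the frame of seat between -0.002 and 0.002 m and contact force between oblong_blank and rest above 0.5 N), for 0.2 s.
At the end, for the whole second after the job is handed in: The blank is still, home within 3 mm (2 mm in height), upright and square to the jig within 0.05 rad, rests on the rest (over 0.5 N), presses on the long stop and on the end stop with over 2 N each, and the gripper is on it (over 1 N) (all of step 1 and x of oblong_blank in the frame of seat between -0.003 and 0.003 m and y of oblong_blank in the frame of seat between -0.003 and 0.003 m and angle between oblong_blank's own z axis and vertical below 0.05 rad and angle between the x axis of oblong_blank and the x axis of jig, either way round below 0.05 rad and contact force between oblong_blank and long_stop above 2 N and contact force between oblong_blank and end_stop above 2 N and (contact force between oblong_blank and the fingers above 1 N or contact force between oblong_blank and the arm above 1 N) and linear speed of oblong_blank below 0.01 m/s); the arm keeps its last pose, push and grip.
It fails at once if the square blank was displaced by over 30 mm (distance of square_blank from where it was at the start of the episode above 0.03 m).
It fails at once if the round blank was displaced by over 30 mm (distance of round_blank from where it was at the start of the episode above 0.03 m).
It fails at once if the hammer was displaced by over 30 mm (distance of hammer from where it was at the start of the episode above 0.03 m).
It fails at once if the pumice was displaced by over 30 mm (distance of pumice from where it was at the start of the episode above 0.03 m).
It also fails if it takes over 64 s, if anything falls off the work surface, if the arm or the gripper's body presses on something with over 40 N, if the wrist force passes 120 N, or if a joint passes its speed limit or range.

### The arm

A 6-joint arm with a two-finger parallel gripper is mounted at the origin on the work surface. World frame = base frame: x ahead of the robot, y to its left, z up, the work surface at z = 0. Lengths are in m, angles in rad, forces in N, time in s.
With the tool pointing down it reaches from about 0.425 to 0.95 m from the base axis. Payload 3.5 kg.
Tool frame: the origin (TCP) lies midway between the tips of the shut fingers; the grasp point (between the pads) lies 19 mm behind it; z points along the fingers, y is the line along which they close (so a half turn about z gives the same grasp; the last joint's range is limited). The gripper opens to 85 mm and grips with 20 to 120 N. Pads are 22 mm wide; open, the fingers measure 114 mm over their backs; the gripper's body (76 mm by 85 mm) begins 54 mm behind the grasp point. The pads swing forward as they close: fully open they stand 13 mm farther back than shut.
Start: joints at [1.107, 0.286, 1.577, -0, 1.279, -0.15], TCP at [0.208, 0.642, 0.231] pointing down, gripper open.
Joint ranges: [-2.77, 2.77], [-0.9, 2.22], [0.21, 2.48], [-1.53, 4.67], [0.24, 2.81], [-2.84, 2.84]. Speed limits (rad/s): [2.79, 2.79, 3.14, 3.14, 3.14, 3.14].

### API

Orientations are given as a unit quaternion [x, y, z, w].
In Python, from plant import ctrl, cams, order gives the robot as it stands.
- The arm moves only by the tool move_arm, never from a script. Its argument "plan" is one flat list of numbers, 7 for each row, row after row: the shift along the world's x, y, z in mm, then the turn, a rotation vector about the world's x, y, z in degrees, then the finger opening in mm, from 0 to 85.4. A call has 1 to 12 rows; each row shifts and turns the commanded pose from where the row before left it; what a row does not reach is not made up. A row lasts 1/10 s, in which the tool goes at most 50 mm and 8.59 degrees, less where a joint would pass 70% of its speed; a pose out of reach is approached as far as the arm can. A call is refused whole if a number of a shift passes 50 or a number of a turn 8.59, either way. A call with a gripper value outside its range is refused whole. The fingers move at their own pace and stop on an object; "newtons" is the grip in N (left out, the last holds). Time passes only in rows, so rows that do not move let the fingers close. It gives the time, the measured TCP pose, the force, the opening and the grip force at its end, in the units of the state.
- ctrl.get_state(): the state, without advancing time (a new reading comes with each control period).
- cams.read_camera(name): name is "side" or "top" or "wrist"; returns a dict with "color" (480x640x3 uint8, red, green, blue), "fov_y" (degrees; the focal length in pixels is half the picture's height over the tangent of half this angle, whatever the lens; pixels are square), "cx", "cy" (the principal point, pixels), "origin" and "orientation" of the camera in the world; the wrist camera has in their place "T_tool_cam" (4x4, takes a point from camera to tool coordinates, whose origin is the TCP and whose axes are the flange's). Camera axes: x right, y up, looking along -z (the intrinsics and any distortion apply to the point x, -y, -z); pixel columns grow to the right and rows downward; lengths in m; the calibration is good to about 2 mm. The wrist camera is an equidistant fisheye: a pixel r from the principal point sees the ray r / f radians off the axis. A picture is of the moment at which its call begins: read the wrist's pose just before it. There is no depth.
- order.sign_off(): hands the job in; it is judged then, once.
The state is a dict: "time": time; "qpos": joint angles; "dq": joint speeds; "joint_efforts": joint torques, N m; "eef_pos": TCP position; "tcp_rot": TCP orientation; "contact_force": force on the tool from outside, world axes, zero at the start; "wrist_torque": the same for the moment, N m; "opening": opening from 0.0 (shut) to 1.0 (fully open); "finger_force": force on a finger pad.
Only numpy, scipy, OpenCV 4.12 (cv2) and the standard library are available. Lean on these libraries where they do the work, as an engineer would, in place of code of your own. Each camera call takes 0.05 s, during which the arm holds its last target. There are 200 camera calls.

## Working session

There is one attempt and no reset: what is moved stays moved. The work goes in short steps, Python scripts to look and compute and a tool call to move; the robot and the scene stay as the last step left them, time stands still between calls to the robot, and variables do not carry over. Pictures are saved under pics/ and viewed, at most 10 in all, crops included, and the job is handed in when it is done.

Besides the shell and the picture viewer there is one more tool, called after "Request:" by a JSON object that holds its "method" and its "body", one argument or row to a line. move_arm: Moves the arm, as the interface text tells. Its arguments: {"type":"object","properties":{"plan":{"type":"array","items":{"type":"number"}},"newtons":{"type":"number"}},"required":["plan"]}

```bash
mkdir -p pics; ls; cat > h.py <<'E'
import numpy as np, cv2
from scipy.spatial.transform import Rotation as R
from plant import ctrl, cams, order
def st():
    s=ctrl.get_state(); return s
def snap(name,fn):
    s=ctrl.get_state(); c=cams.read_camera(name)
    cv2.imwrite('pics/'+fn,c['color'][:,:,::-1])
    c['s']={k:np.array(s[k]) for k in('eef_pos','tcp_rot')}
    np.save('pics/'+fn+'.npy',c,allow_pickle=True); return c
def load(fn): return np.load('pics/'+fn+'.npy',allow_pickle=True).item()
def ray(c,u,v):
    f=240/np.tan(np.radians(c['fov_y'])/2); x=u-c['cx']; y=v-c['cy']
    if 'T_tool_cam' in c:
        r=np.hypot(x,y); t=r/f; d=np.array([np.sin(t)*x/r,-np.sin(t)*y/r,-np.cos(t)])
        T=np.array(c['T_tool_cam']); Rt=R.from_quat(c['s']['tcp_rot']).as_matrix()
        return c['s']['eef_pos']+Rt@T[:3,3], Rt@T[:3,:3]@d
    d=np.array([x/f,-y/f,-1]); return np.array(c['origin']), R.from_quat(c['orientation']).as_matrix()@(d/np.linalg.norm(d))
def at(c,u,v,z):
    o,d=ray(c,u,v); return o+d*(z-o[2])/d[2]
def tri(*obs):
    A=0;b=0
    for c,u,v in obs:
        o,d=ray(c,u,v);P=np.eye(3)-np.outer(d,d);A=A+P;b=b+P@o
    return np.linalg.solve(A,b)
E
python3 - <<'E'
from h import *
for n in('side','top','wrist'):
    c=snap(n,n+'0.png'); print(n,{k:v for k,v in c.items() if k not in('color','s')})
print(st())
E
```

```text
pics
side {'fov_y': 51.347280887541224, 'cx': 312.3854008171079, 'cy': 245.79577505320472, 'origin': array([ 0.51364365, -0.80578936,  0.72468346]), 'orientation': array([ 0.41603271, -0.02414425, -0.06364555,  0.90679826])}
top {'fov_y': 43.637615912172585, 'cx': 314.34037687359296, 'cy': 234.16871948606246, 'origin': array([ 0.52091431, -0.02500176,  1.07767287]), 'orientation': array([ 0.02831312, -0.02991054, -0.70505241,  0.70795821])}
wrist {'fov_y': 65.70646984690485, 'cx': 320.9771507260537, 'cy': 241.60283590360433, 'T_tool_cam': array([[-1.01426646e-03,  9.51414183e-01,  3.07912365e-01,
         7.96868208e-02],
       [ 9.99999463e-01,  1.03115105e-03,  1.07868934e-04,
         9.83997231e-04],
       [-2.14876125e-04,  3.07912309e-01, -9.51414717e-01,
        -1.43493111e-01],
       [ 0.00000000e+00,  0.00000000e+00,  0.00000000e+00,
         1.00000000e+00]])}
{'time': 0.15, 'qpos': array([ 1.10698056e+00,  2.87016483e-01,  1.57782668e+00, -1.51413860e-05,
        1.27860839e+00, -1.49976717e-01]), 'dq': array([ 9.76594137e-05, -1.73930953e-03, -3.70754612e-03,  8.35066478e-04,
        2.21149990e-03, -4.29499198e-04]), 'joint_efforts': array([ 3.36471312e-04, -4.06602967e+01, -2.93143934e+01, -1.71506372e-04,
        3.95226249e-03,  1.21559552e-06]), 'eef_pos': array([0.20811174, 0.64158389, 0.23023632]), 'tcp_rot': array([ 1.56274096e-01,  9.87713290e-01, -8.88214593e-04, -2.73879862e-04]), 'contact_force': array([-0.48710119, -0.10768603, -0.4179626 ]), 'wrist_torque': array([ 0.01203543, -0.04346471, -0.01703847]), 'finger_force': 0.0, 'opening': 1.0012919910278324}
```

View pics/top0.png

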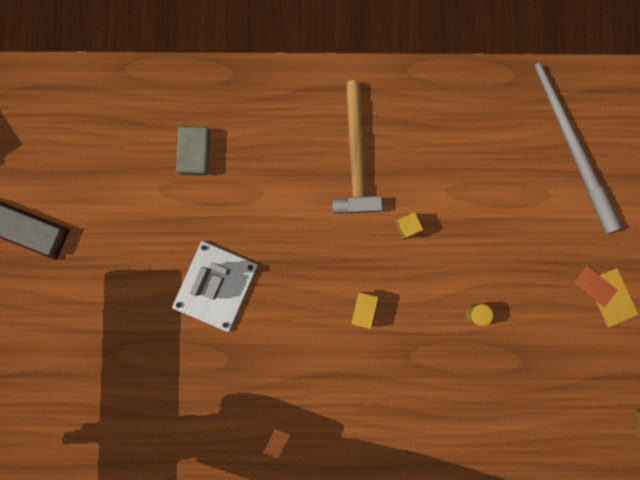

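View pics/side0.png

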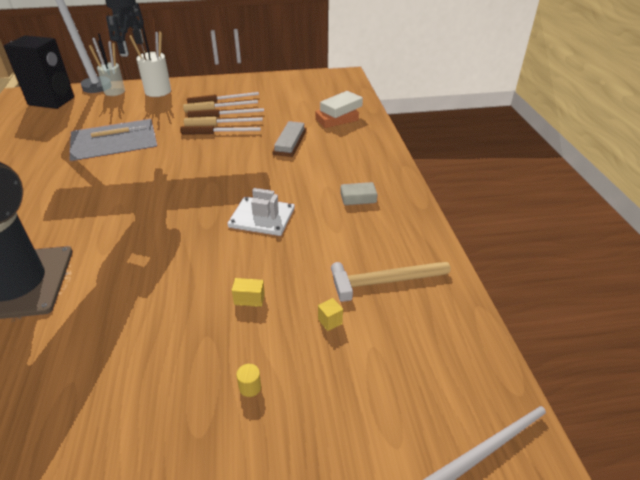

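The top view shows the jig at about (215,287) and the oblong blank at (365,311). The square blank is at (409,226) and the round one at (480,315). In the side view the oblong is at (248,292) and the jig at (263,213). I'll enlarge these next.

```bash
python3 - <<'E'
from h import *
T=load('top0.png')['color'][:,:,::-1]; S=load('side0.png')['color'][:,:,::-1]
def cr(I,u,v,w,h,k): return cv2.resize(I[v:v+h,u:u+w],None,fx=k,fy=k,interpolation=cv2.INTER_CUBIC)
a=np.vstack([cr(T,165,235,100,100,4),cr(T,340,285,100,50,4)[:,:]])[:600]
b=np.vstack([cr(S,225,180,100,100,4)[:240],cr(S,225,270,100,50,4)]) 
b=np.vstack([cr(S,225,182,80,60,5),cr(S,225,272,80,40,5)])
a=a[:600]; b=b[:600]
H=600; pad=lambda x:np.vstack([x,np.zeros((H-len(x),x.shape[1],3),np.uint8)]) if len(x)<H else x
cv2.imwrite('pics/crop0.png',np.hstack([pad(a),pad(b)]))
E
```

```text
(no output)
```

View pics/crop0.png

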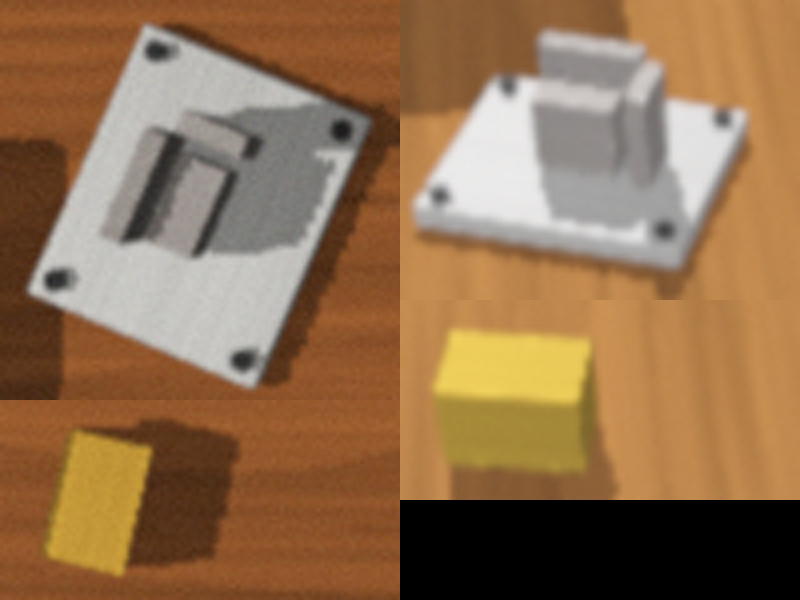

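The blank's long side runs up-right in the top view (yaw about -12°). Jig +x points up-right (yaw about -24°), with the long stop on the left (+y) and the end stop at the far end (+x).

```bash
python3 - <<'E'
from h import *
T=load('top0.png');S=load('side0.png')
t=lambda u,v:(T,165+(u-1.5)/4,235+(v-1.5)/4)
tb=lambda u,v:(T,340+(u-1.5)/4,285+(v-401.5)/4)
s=lambda u,v:(S,225+(u-402)/5,182+(v-2)/5)
sb=lambda u,v:(S,225+(u-402)/5,272+(v-302)/5)
np.set_printoptions(precision=4,suppress=True)
# order ++,+-,--,-+
J=np.array([tri(t(*a),s(*b)) for a,b in zip([(147,25),(372,122),(253,388),(28,292)],[(748,113),(683,255),(415,212),(495,76)])])
B=np.array([tri(tb(*a),sb(*b)) for a,b in zip([(75,430),(152,448),(124,576),(45,557)],[(592,341),(580,403),(435,392),(450,330)])])
for P in(J,B):
    print(P,P.mean(0)); d=P[0]-P[3]+P[1]-P[2]; e=P[0]-P[1]+P[3]-P[2]; print(np.degrees(np.arctan2(d[1],d[0])),np.degrees(np.arctan2(-e[0],e[1])),np.linalg.norm(d)/2,np.linalg.norm(e)/2)
print('topview blank z.04',np.mean([at(*tb(*a),.04) for a in [(75,430),(152,448),(124,576),(45,557)]],0), 'jig .012',np.mean([at(*t(*a),.012) for a in [(147,25),(372,122),(253,388),(28,292)]],0))
print(R.from_quat(st()['tcp_rot']).as_matrix())
E
```

```text
[[0.5963 0.1739 0.0122]
 [0.5547 0.0735 0.0094]
 [0.4357 0.1247 0.0082]
 [0.4769 0.2242 0.0115]] [0.5159 0.1491 0.0103]
-23.087507119638797 -22.50583094237347 0.12955490645077358 0.1082380644571561
[[ 0.5064 -0.1035  0.0395]
 [ 0.4993 -0.1366  0.0398]
 [ 0.4448 -0.1242  0.0412]
 [ 0.4519 -0.0905  0.0406]] [ 0.4756 -0.1137  0.0402]
-13.148344912020367 -11.93311638285173 0.05596561049439821 0.034191749652172074
topview blank z.04 [ 0.4757 -0.1137  0.04  ] jig .012 [0.5158 0.1489 0.012 ]
[[-0.9512  0.3087 -0.0008]
 [ 0.3087  0.9512 -0.0017]
 [ 0.0003 -0.0018 -1.    ]]
```

Request:
{"method": "move_arm", "body": {
  "plan": [30,-36,0,0,0,0,85,30,-36,0,0,0,0,85,30,-36,0,0,0,0,85,30,-36,0,0,0,0,85,30,-36,0,0,0,0,85,30,-36,0,0,0,0,85,30,-36,0,0,0,0,85,30,-36,0,0,0,0,85,3,-46,0,0,0,0,85,3,-46,0,0,0,0,85,3,-46,0,0,0,0,85,3,-46,0,0,0,5.5,85]
}}

```text
time: 1.35
eef_pos: [0.4599, 0.1682, 0.231]
tcp_rot: [0.107, 0.994, -0.0, -0.0]
contact_force: [0.2, -0.1, 0.9]
opening: 0.995
finger_force: 0.0
```

Request:
{"method": "move_arm", "body": {
  "plan": [3,-46,0,0,0,0,85,3,-46,0,0,0,0,85,3,-46,0,0,0,0,85,3,-46,-20,0,0,0,85,3,-46,-20,0,0,0,85,1,-33,-30,0,0,0,85,0,0,-20,0,0,0,85,0,0,0,0,0,0,85,0,0,0,0,0,0,85]
}}

```text
time: 2.25
eef_pos: [0.4761, -0.0923, 0.1415]
tcp_rot: [0.109, 0.994, 0.0, -0.0]
contact_force: [0.9, 0.6, 0.6]
opening: 0.993
finger_force: 0.0
```

```bash
python3 - <<'E'
from h import *
c=snap('wrist','wrist1.png');print(c['s'],R.from_quat(c['s']['tcp_rot']).as_matrix())
E
```

```text
{'eef_pos': array([ 0.47610171, -0.09227294,  0.14150071]), 'tcp_rot': array([ 1.08654084e-01,  9.94079510e-01,  1.90734669e-04, -4.26597944e-04])} [[-9.76388216e-01  2.16021759e-01 -8.06696348e-04]
 [ 2.16021434e-01  9.76388507e-01  4.71914070e-04]
 [ 8.89592751e-04  2.86507635e-04 -9.99999563e-01]]
```

View pics/wrist1.png

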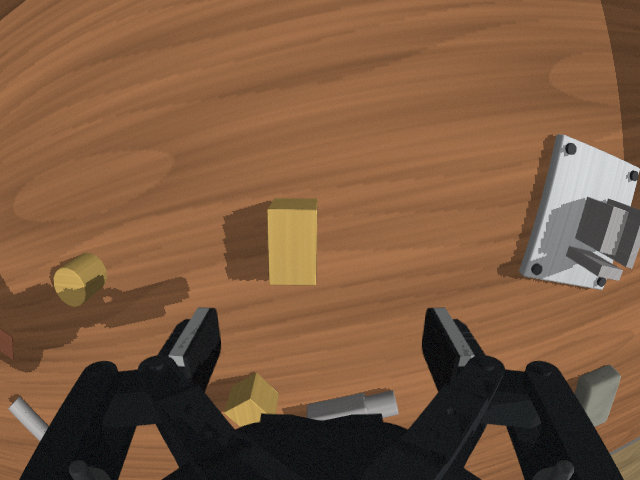

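The wrist view shows the blank's top face with corners (268,209), (317,208), (316,285) and (269,285), aligned with the fingers. It is a little left of centre, as expected.

```bash
python3 - <<'E'
from h import *
c=load('wrist1.png')
P=np.array([at(c,u,v,.04) for u,v in[(268,209),(317,208),(316,285),(269,285)]])
print(P,P.mean(0)); d=P[2]-P[1]+P[3]-P[0];print(np.degrees(np.arctan2(d[1],d[0])),np.linalg.norm(d)/2,np.linalg.norm(P[0]-P[1]))
E
```

```text
[[ 0.44539222 -0.12126674  0.04      ]
 [ 0.45210335 -0.08860872  0.04      ]
 [ 0.5073753  -0.10183466  0.04      ]
 [ 0.50015259 -0.13532128  0.04      ]] [ 0.47625586 -0.11175785  0.04      ]
-13.924649072379378 0.056681865900509984 0.03334045106930773
```

Request:
{"method": "move_arm", "body": {
  "plan": [0,-20,0,0,0,-0.5,85,0,0,-40,0,0,0,85,0,0,-40,0,0,0,85,0,0,-30,0,0,0,85,0,0,-17,0,0,0,85,0,0,0,0,0,0,85,0,0,0,0,0,0,85]
}}

```text
time: 3.0
eef_pos: [0.4777, -0.1124, 0.0161]
tcp_rot: [0.112, 0.994, -0.0, 0.001]
contact_force: [-0.0, -0.4, 0.1]
opening: 0.996
finger_force: 0.0
```

Request:
{"method": "move_arm", "body": {
  "plan": [0,0,0,0,0,0,20,0,0,0,0,0,0,20,0,0,0,0,0,0,20,0,0,0,0,0,0,20,0,0,0,0,0,0,20,0,0,0,0,0,0,20,0,0,0,0,0,0,20,0,0,0,0,0,0,20],
  "newtons": 80
}}

```text
time: 3.8
eef_pos: [0.4772, -0.1131, 0.0158]
tcp_rot: [0.113, 0.994, -0.0, 0.001]
contact_force: [-1.8, 0.0, 6.1]
opening: 0.385
finger_force: 81.4
```

Request:
{"method": "move_arm", "body": {
  "plan": [0,0,20,0,0,0,20,0,0,40,0,0,0,20,0,0,40,0,0,0,20,0,0,20,0,0,0,20,0,30,0,0,0,-3,20,0,40,0,0,0,-4,20,0,40,0,0,0,-2.8,20,0,20,0,0,0,0,20,0,0,0,0,0,0,20,0,0,0,0,0,0,20,0,0,0,0,0,0,20]
}}

```text
time: 4.9
eef_pos: [0.4755, 0.017, 0.1335]
tcp_rot: [0.198, 0.98, -0.0, -0.001]
contact_force: [0.8, -0.4, -6.5]
opening: 0.38
finger_force: 81.6
```

```bash
python3 - <<'E'
from h import *
c=snap('wrist','wrist2.png');print(c['s'],st()['opening'])
E
```

```text
{'eef_pos': array([0.47550191, 0.01701808, 0.13345703]), 'tcp_rot': array([ 1.97788084e-01,  9.80244240e-01, -1.87130568e-04, -1.03372149e-03])} 0.3832234922167046
```

View pics/wrist2.png

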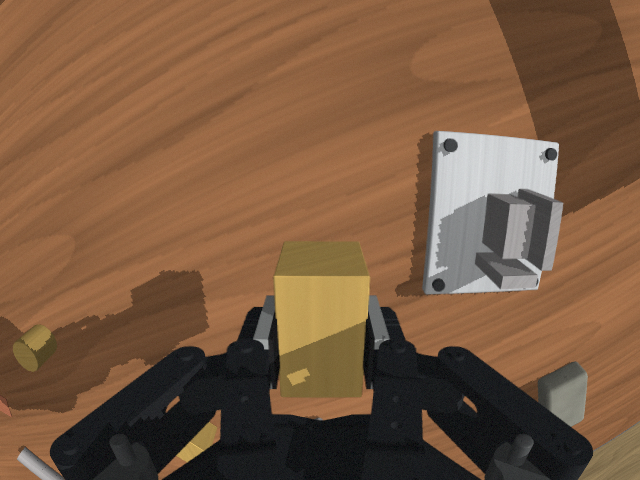

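The held blank's top rear edge runs (275,276)-(369,276). The jig plate is at u 425-560, v 130-293. I'll enlarge the jig.

```bash
python3 - <<'E'
from h import *
I=cv2.imread('pics/wrist2.png')
cv2.imwrite('pics/crop2.png',cv2.resize(I[120:300,415:575],None,fx=3.3333,fy=3.3333,interpolation=cv2.INTER_CUBIC))
E
```

```text
(no output)
```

View pics/crop2.png

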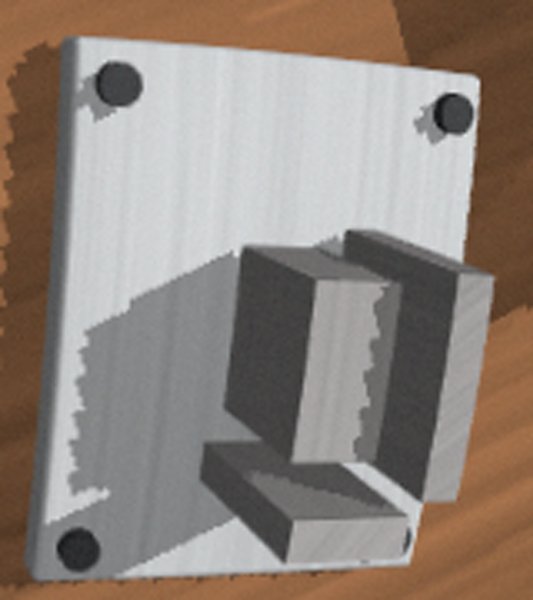

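```bash
cat >> h.py <<'E'
np.set_printoptions(precision=4,suppress=True)
E
python3 - <<'E'
from h import *
from scipy.optimize import least_squares
c=load('wrist2.png'); k=3.3333
q=lambda u,v,z:at(c,415+(u-1.2)/k,120+(v-1.2)/k,z)[:2]
obs=[(458,274,.062,None,17),(422,500,.062,None,17),(493,277,.062,None,27),(456,500,.062,None,27),(293,519,.062,28,-15),(410,514,.062,28,15),(317,279,.05,-20,-11),(292,462,.05,20,-11)]
P=np.array([q(*o[:3]) for o in obs])
def f(p,full=0):
    a=p[2];r=[]
    for o,w in zip(obs,P):
        d=(w-p[:2])*1000; x=d@[np.cos(a),np.sin(a)]; y=d@[-np.sin(a),np.cos(a)]
        if o[3] is not None:r.append(x-o[3])
        r.append(y-o[4])
    return np.array(r)
s=least_squares(f,[.516,.149,-.4]);print(s.x,np.degrees(s.x[2]),s.fun)
# plate, from known z .012
corn=[(75,38,-65,-55),(480,76,-65,55),(35,578,65,-55)]
for u,v,X,Y in corn:
    d=(q(u,v,.012)-s.x[:2])*1000;a=s.x[2];print(X,Y,d@[np.cos(a),np.sin(a)],d@[-np.sin(a),np.cos(a)])
# triangulated height check rest/stop with top camera
T=load('top0.png');t=lambda u,v:(T,165+(u-1.5)/4,235+(v-1.5)/4)
w=lambda u,v:(c,415+(u-1.2)/k,120+(v-1.2)/k)
print('rest -x-y',tri(t(196,257),w(317,279)),'rest +x-y',tri(t(236,170),w(292,462)),'end +y outer',tri(t(184,112),w(407,560)))
# blank in hand
tr=R.from_quat(c['s']['tcp_rot']).as_matrix();e=c['s']['eef_pos']
z=e[2]+.0242
for u,v in[(275,276),(369,276)]: print('blank top rear, tool frame',tr.T@(at(c,u,v,z)-e)*1000)
zb=e[2]-.0158
for u,v in[(285,240),(357,240)]: print('blank bottom rear',tr.T@(at(c,u,v,zb)-e)*1000)
print('tool y ang',np.degrees(np.arctan2(tr[1,1],tr[0,1]))-90)
E
```

```text
[ 0.517   0.1517 -0.3951] -22.635722968342744 [ 0.0902  0.2996 -0.3568 -0.1717 -0.0411 -0.0962 -0.0914 -0.2221  0.1771
  0.2995 -0.0445  0.1577]
-65 -55 -64.64247694558873 -54.867006980071245
-65 55 -64.73303799555981 54.27591642167852
65 -55 63.46190700733157 -55.09076298838421
rest -x-y [0.4933 0.145  0.0556] rest +x-y [0.5303 0.1299 0.0532] end +y outer [0.5551 0.1481 0.0681]
blank top rear, tool frame [ 28.4752 -15.2352 -24.1326]
blank top rear, tool frame [ 28.444   17.7503 -24.1583]
blank bottom rear [ 28.9754 -15.3381  15.8685]
blank bottom rear [28.9485 17.1651 15.8432]
tool y ang -22.81525317755252
```

Request:
{"method": "move_arm", "body": {
  "plan": [7,32,0,0,0,0,20,8,35,0,0,0,0,20,8,35,0,0,0,0,20,6,28,0,0,0,0.2,20,0,0,-20,0,0,0,20,0,0,-20,0,0,0,20,0,0,-16,0,0,0,20,0,0,-5,0,0,0,20,0,0,0,0,0,0,20,0,0,0,0,0,0,20]
}}

```text
time: 5.95
eef_pos: [0.5062, 0.1471, 0.0743]
tcp_rot: [0.196, 0.981, 0.0, 0.001]
contact_force: [-0.6, 0.4, -5.8]
opening: 0.379
finger_force: 82.2
```

```bash
python3 - <<'E'
from h import *
c=snap('wrist','wrist3.png')
a=np.radians(-22.64);d=(c['s']['eef_pos'][:2]-[.517,.1517])*1000
print(c['s'],d@[np.cos(a),np.sin(a)],d@[-np.sin(a),np.cos(a)],st()['contact_force'])
E
```

```text
{'eef_pos': array([0.5062, 0.1471, 0.0743]), 'tcp_rot': array([0.1962, 0.9806, 0.0002, 0.0007])} -8.191338086287265 -8.423739482494685 [-0.0691 -0.4787 -5.9471]
```

View pics/wrist3.png

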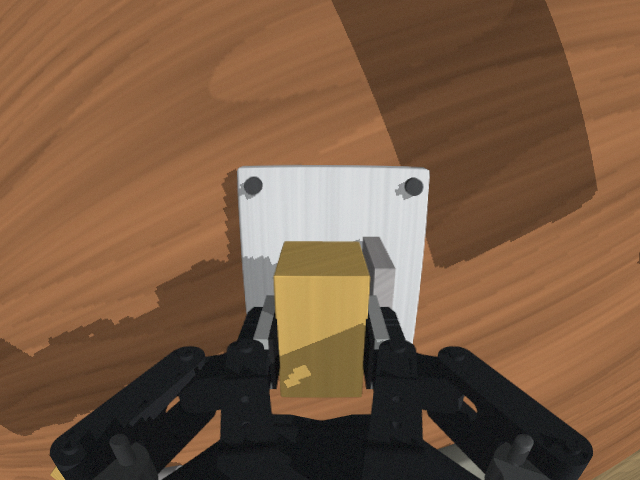

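The blank hovers over the rest, parallel to the long stop with a clear gap (long stop's inner top edge at about (365,240)-(375,292)). Next I'll lower it until it touches.

Request:
{"method": "move_arm", "body": {
  "plan": [0,0,-3,0,0,0,20,0,0,-3,0,0,0,20,0,0,-1,0,0,0,20,0,0,0,0,0,0,20,0,0,0,0,0,0,20]
}}

```text
time: 6.5
eef_pos: [0.5053, 0.1475, 0.0665]
tcp_rot: [0.196, 0.981, -0.0, -0.0]
contact_force: [0.7, -0.7, -6.5]
opening: 0.379
finger_force: 82.3
```

Request:
{"method": "move_arm", "body": {
  "plan": [0,0,-1,0,0,0,20,0,0,-1,0,0,0,20,0,0,0,0,0,0,20,0,0,0,0,0,0,20]
}}

```text
time: 6.9
eef_pos: [0.5058, 0.1476, 0.0658]
tcp_rot: [0.196, 0.981, 0.0, 0.0]
contact_force: [-4.4, 0.0, 5.5]
opening: 0.379
finger_force: 83.5
```

Request:
{"method": "move_arm", "body": {
  "plan": [0.8,1.8,0,0,0,0,20,0.8,1.8,0,0,0,0,20,0.8,1.8,0,0,0,0,20,0,0,0,0,0,0,20,0,0,0,0,0,0,20]
}}

```text
time: 7.4
eef_pos: [0.5092, 0.1526, 0.0658]
tcp_rot: [0.196, 0.981, 0.0, 0.002]
contact_force: [-2.5, -2.8, 5.5]
opening: 0.378
finger_force: 83.8
```

Request:
{"method": "move_arm", "body": {
  "plan": [1.8,-0.8,0,0,0,0,20,1.8,-0.8,0,0,0,0,20,1.8,-0.8,0,0,0,0,20,0.9,-0.4,0,0,0,0,20,0,0,0,0,0,0,20,0,0,0,0,0,0,20]
}}

```text
time: 8.0
eef_pos: [0.5144, 0.1512, 0.0658]
tcp_rot: [0.196, 0.981, 0.001, 0.0]
contact_force: [-5.0, 2.5, 8.3]
opening: 0.387
finger_force: 84.1
```

Request:
{"method": "move_arm", "body": {
  "plan": [0.4,0.9,0,0,0,0,20,0,0,0,0,0,0,20,0,0,0,0,0,0,20]
}}

```text
time: 8.3
eef_pos: [0.5144, 0.1512, 0.0658]
tcp_rot: [0.196, 0.981, -0.0, -0.0]
contact_force: [-6.6, -2.4, 9.4]
opening: 0.383
finger_force: 84.3
```

Request:
{"method": "move_arm", "body": {
  "plan": [0.4,0.9,0,0,0,0,20,0,0,0,0,0,0,20,0,0,0,0,0,0,20]
}}

```text
time: 8.6
eef_pos: [0.5144, 0.1512, 0.0658]
tcp_rot: [0.195, 0.981, -0.001, -0.001]
contact_force: [-8.0, -5.8, 10.5]
opening: 0.379
finger_force: 84.6
```

Request:
{"method": "move_arm", "body": {
  "plan": [0.9,-0.4,0,0,0,0,20,0.9,-0.4,0,0,0,0,20,0,0,0,0,0,0,20,0,0,0,0,0,0,20]
}}

```text
time: 9.0
eef_pos: [0.5147, 0.1512, 0.0658]
tcp_rot: [0.196, 0.981, -0.001, -0.003]
contact_force: [-12.6, -2.0, 14.9]
opening: 0.382
finger_force: 85.0
```

Request:
{"method": "move_arm", "body": {
  "plan": [0,0,0.7,0,0,0,20,0,0,0.7,0,0,0,20,0,0,0,0,0,0,20]
}}

```text
time: 9.3
eef_pos: [0.5146, 0.1511, 0.0659]
tcp_rot: [0.196, 0.981, -0.001, -0.003]
contact_force: [-9.0, -1.6, 7.3]
opening: 0.379
finger_force: 83.8
```

Request:
{"method": "move_arm", "body": {
  "plan": [0.9,-0.4,0,0,0,0,20,0.9,-0.4,0,0,0,0,20,0,0,0,0,0,0,20,0,0,0,0,0,0,20]
}}

```text
time: 9.7
eef_pos: [0.5165, 0.1503, 0.0658]
tcp_rot: [0.196, 0.981, -0.001, -0.003]
contact_force: [-8.5, -1.6, 7.1]
opening: 0.381
finger_force: 84.0
```

Request:
{"method": "move_arm", "body": {
  "plan": [0.9,-0.4,0,0,0,0,20,0,0,0,0,0,0,20,0,0,0,0,0,0,20]
}}

```text
time: 10.0
eef_pos: [0.5174, 0.15, 0.0658]
tcp_rot: [0.196, 0.981, -0.001, -0.003]
contact_force: [-8.9, -1.9, 7.0]
opening: 0.384
finger_force: 84.0
```

Request:
{"method": "move_arm", "body": {
  "plan": [0.9,-0.4,0,0,0,0,20,0,0,0,0,0,0,20,0,0,0,0,0,0,20]
}}

```text
time: 10.3
eef_pos: [0.5175, 0.1499, 0.0658]
tcp_rot: [0.196, 0.981, -0.001, -0.004]
contact_force: [-11.0, -0.7, 9.9]
opening: 0.383
finger_force: 84.3
```

Request:
{"method": "move_arm", "body": {
  "plan": [0.9,-0.4,0,0,0,0,20,0,0,0,0,0,0,20,0,0,0,0,0,0,20]
}}

```text
time: 10.6
eef_pos: [0.5175, 0.1499, 0.0659]
tcp_rot: [0.196, 0.981, -0.001, -0.005]
contact_force: [-12.9, 0.6, 11.6]
opening: 0.383
finger_force: 84.6
```

Request:
{"method": "move_arm", "body": {
  "plan": [0.4,0.9,0,0,0,0,20,0.4,0.9,0,0,0,0,20,0,0,0.4,0,0,0,20,0,0,0,0,0,0,20]
}}

```text
time: 11.0
eef_pos: [0.5175, 0.15, 0.0659]
tcp_rot: [0.195, 0.981, -0.003, -0.006]
contact_force: [-14.5, -5.2, 12.8]
opening: 0.379
finger_force: 84.6
```

Request:
{"method": "move_arm", "body": {
  "plan": [0.9,-0.4,0,0,0,0,20,0.4,0.9,0,0,0,0,20,0.4,0.9,0,0,0,0,20,0,0,0.3,0,0,0,20,0,0,0,0,0,0,20]
}}

```text
time: 11.5
eef_pos: [0.5176, 0.1501, 0.066]
tcp_rot: [0.195, 0.981, -0.005, -0.008]
contact_force: [-19.3, -10.6, 14.8]
opening: 0.381
finger_force: 85.1
```

Request:
{"method": "move_arm", "body": {
  "plan": [0.9,-0.4,0.3,0,0,0,20,0.9,-0.4,0.3,0,0,0,20,0,0,0.3,0,0,0,20,0,0,0,0,0,0,20,0,0,0,0,0,0,20,0,0,0,0,0,0,20]
}}

```text
time: 12.1
eef_pos: [0.5176, 0.1501, 0.066]
tcp_rot: [0.195, 0.981, -0.005, -0.01]
contact_force: [-23.2, -7.3, 15.6]
opening: 0.378
finger_force: 84.9
```

```bash
python3 - <<'E'
from h import *
c=snap('wrist','wrist4.png')
s=st();a=np.radians(-22.64);M=np.array([[np.cos(a),np.sin(a)],[-np.sin(a),np.cos(a)]])
print(M@(s['eef_pos'][:2]-[.517,.1517])*1000,M@s['contact_force'][:2],s['contact_force'],s['wrist_torque'])
r=R.from_quat(s['tcp_rot']).as_matrix();print(r)
I=c['color'][:,:,::-1];cv2.imwrite('pics/crop4.png',cv2.resize(I[150:420,180:480],(660,594),interpolation=cv2.INTER_CUBIC))
E
```

```text
[ 1.1981 -1.2608] [-17.6001 -14.6067] [-21.8666  -6.7062  15.3069] [-1.3168  3.4293 -0.0559]
[[-0.9237  0.3824 -0.0222]
 [ 0.3826  0.9239 -0.0048]
 [ 0.0187 -0.013  -0.9997]]
```

View pics/crop4.png

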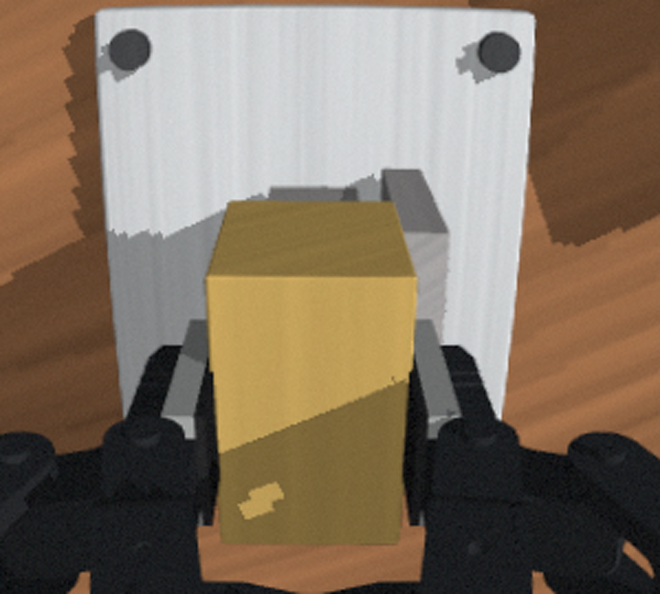

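The blank is flush with the long stop and blocked by the end stop, with a small tool tilt of about 0.02 rad. I'll add a little more y push, then hold.

Request:
{"method": "move_arm", "body": {
  "plan": [0.4,0.9,0.2,0,0,0,20,0.2,0.5,0.2,0,0,0,20,0,0,0,0,0,0,20,0,0,0,0,0,0,20,0,0,0,0,0,0,20,0,0,0,0,0,0,20,0,0,0,0,0,0,20,0,0,0,0,0,0,20]
}}

```text
time: 12.95
eef_pos: [0.5176, 0.1501, 0.066]
tcp_rot: [0.195, 0.981, -0.006, -0.011]
contact_force: [-21.7, -10.9, 15.7]
opening: 0.384
finger_force: 85.1
```

```bash
python3 -c "
from h import *
print(order.sign_off()); s=st(); print(s['eef_pos'],s['contact_force'],s['time'])"
```

```text
the job is handed in; nothing more can be done
None
the job is handed in; nothing more can be done
```

The oblong blank is on the rest, gripped and pressed against both stops (about 16 N along x and 18 N along y at the wrist, about 13 s used); the job is handed in, but no verdict came back.

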